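# Open the casting mould and hold its upper half

### The job

The figure bases in the two-part casting mould have set: open it. Turn the black T-handle anticlockwise until it points at the long open mark, then draw the upper half straight up off its guide pins by that handle, keeping it level, and finish while still holding it steady and level straight above the lower half with a gap of about 12 cm, so that a colleague can reach in for the castings. Leave the cutters, the tin and the two figures where they lie.

Things in the scene. Friction and masses are not known exactly. Their poses are not given: they have to be found in the camera images.
- mould_base: Lower half of the mould, fixed to the bench: aluminium block 80 x 120 mm (x by y), 36 mm high, on a plywood board 120 x 170 x 12 mm. Origin: centre of the board's underside; z up, y along the long side. Two steel guide pins, 8 mm thick, stand 14 mm above its flat top at y = +50 and -50 mm.
- slot (a point): Centre of the lower half's flat top (48 mm above its origin, same axes), in the mouth of a slot 14 mm wide and 38 mm long (along y) through an 8 mm roof. The handle's foot turns in the chamber below.
- mould_top: Upper half: aluminium plate 80 x 120 x 20 mm, 0.4 to 0.65 kg with its handle, lying loose (but for the lock) on the lower half, axes along its axes, the pins in 10 mm holes. Origin: centre of its underside; z up, y along the long side. On its upper face a long dark line from the handle along +y is the open mark, a short one along +x the closed mark.
- lock_handle (a joint): T-handle's angle, rad: 0 = bar along the plate's y, pointer at the open mark; positive = clockwise from above, 1.57 = closed. Travel -0.4 to 1.6 (no stop at the open mark); stays where left (friction 0.06 N m). Its 34 x 9 mm cross foot hooks under the roof with 2 mm play, passes the slot only within 0.14 rad of the open mark, and is out once the plate has risen 17 mm.
- handle_grip (a point): Centre of the handle's grip bar, on the handle's upright axis in the middle of the plate, 51 mm above the plate's underside. The bar is black plastic, 52 mm long, 14 mm wide, 18 mm high, with 22 mm free below it. y along the bar towards the pointer (the arm with a pale line on top), z up.
- side_cutters: Side cutters with red grips, 126 x 43 x 12 mm, lying on the bench; origin at the centre of the underside. To be left alone.
- putty_tin: Round tin, 54 mm across and 26 mm high; origin at the centre of the underside. To be left alone.
- mini_a: Half painted figure lying on the bench, 112 x 48 x 35 mm; origin at the centre of the underside. To be left alone.
- mini_c: Half painted figure lying on the bench, 113 x 50 x 24 mm; origin at the centre of the underside. To be left alone.
Things that resemble listed ones, but are neither listed nor needed, are in the scene too. What is shaped like the mould_top but green or turquoise is not meant.

How it is judged:
By the outcome, as a careful person would: the job done as asked, in the order asked, and still so for the second after the job is handed in, while the arm keeps its last pose, push and grip.
It also fails if it takes over 35 s, if anything falls off the work surface, if the arm or the gripper's body presses on something with over 40 N, if the wrist force passes 120 N, or if a joint passes its speed limit or range.

### The arm

A 6-joint arm with a two-finger parallel gripper is mounted at the origin on a cart in front of the work surface, level with it; the furniture and walls round the work are solid. World frame = base frame: x ahead of the robot, y to its left, z up, the work surface at z = 0. Lengths are in mm, angles in degrees, forces in N, time in s.
With the tool pointing down it reaches from about 350 to 850 mm from the base axis. Payload 8.1 kg.
Tool frame: the origin (TCP) lies between the finger pads; the fingertips stand 17 mm ahead of it and the grasp point (between the pads) lies 2 mm behind it; z points along the fingers, y is the line along which they close (so a half turn about z gives the same grasp; the last joint's range is limited). The gripper opens to 85 mm and grips with 20 to 120 N. Pads are 22 mm wide; open, the fingers measure 114 mm over their backs; the gripper's body (76 mm by 85 mm) begins 54 mm behind the grasp point. The pads swing forward as they close: fully open they stand 13 mm farther back than shut.
Start: joints at [-73.075, 7.471, 85.268, -0, 87.261, -4.893], TCP at [223.018, -557.017, 213.192] pointing down, gripper open.
Joint ranges: [-169.43, 169.43], [-51.17, 129.36], [1.28, 143.12], [-76.62, 256.62], [0, 156.53], [-152.29, 152.29]. Speed limits (degrees/s): [136.94, 136.94, 159.86, 180, 180, 180].

### API

Orientations are given as [roll, pitch, yaw] about the fixed x, y, z axes, in that order (R = Rz(yaw) Ry(pitch) Rx(roll)).
In Python, from bench import sense, snapshot, hand_in, trace, place_of gives the robot as it stands.
- The arm moves only by the shell command python3 -m handwheel 'ROWS' [FORCE]. ROWS is JSON, a list of rows, each a list of 7 numbers: the opening, from -1 (shut) to 1 (fully open), then the shift along the tool's x, y, z in cm, then the turn, a rotation vector about the tool's x, y, z in rad. A call has 1 to 12 rows; each row shifts and turns the commanded pose from where the row before left it, along the tool's axes as they then stand; what a row does not reach is not made up. A row lasts 1/12 s, in which the tool goes at most 41.7 mm and 7.16 degrees, less where a joint would pass 70% of its speed; a pose out of reach is approached as far as the arm can. A call with a gripper value outside its range is refused whole. The fingers move at their own pace and stop on an object; FORCE is the grip in N (left out, the last holds). Time passes only in rows, so rows that do not move let the fingers close. It gives the time, the measured TCP pose, the force, the opening and the grip force at its end, in the units of the state.
- sense(): the state, without advancing time (a new reading comes with each control period).
- snapshot(name): name is "scene" or "top" or "wrist"; returns a dict with "image" (480x640x3 uint8, red, green, blue), "intrinsics" (3x3 intrinsics, pixels), "R" (3x3) and "t" (3): a world point X has camera coordinates R X + t. Camera axes: x right, y down, z forward; pixel columns grow to the right and rows downward; lengths in mm; the calibration is good to about 2 mm. A picture is of the moment at which its call begins. There is no depth.
- hand_in(): hands the job in; it is judged then, once.
Trained networks look in a picture, given as the dict that the camera call returned (one of the last four; its "shot" number tells which), for a name from the list of things; names that differ only in an ending like _2 or _b are one class to them, and where a whole thing is asked for, a point or a joint stands for the part that bears it (a point fixed in the world has none). Each returns a list of dicts, best first, with "conf" (0 to 1); they miss things now and then, are a little off and sometimes report something else, mostly with a low value. They report only what shows in the picture. A call takes as long as a camera call. They do not tell look-alikes from the thing itself.
- trace(picture, query): "pixels" (480x640 bool, what is visible of it).
- place_of(picture, query): "location" ([x, y, z] in mm, in world coordinates, good to about 4 mm: a listed point, or the origin of a listed thing).
The state is a dict: "time": time; "joint_pos": joint angles; "qd": joint speeds; "joint_efforts": joint torques, N m; "tool_pos": TCP position; "tcp_rot": TCP orientation; "ft_force": force on the tool from outside, world axes, zero at the start; "wrist_torque": the same for the moment, N m; "finger_gap": finger opening in mm; "grip_force": force on a finger pad.
Only numpy, scipy, OpenCV 4.12 (cv2) and the standard library are available. Lean on these libraries where they do the work, as an engineer would, in place of code of your own. Each camera call takes 0.05 s, during which the arm holds its last target. There are 200 camera calls.

## Working session

There is one attempt and no reset: what is moved stays moved. The work goes in short steps, Python scripts to look and compute and a shell command to move; the robot and the scene stay as the last step left them, time stands still between calls to the robot, and variables do not carry over. Pictures are saved under pics/ and viewed, at most 12 in all, crops included, and the job is handed in when it is done.

```bash
mkdir -p pics
python3 - <<'E'
from bench import *
import cv2
for n in ["scene","top"]:
    s=snapshot(n); cv2.imwrite(f"pics/{n}0.png",s["image"][:,:,::-1])
    for q in ["mould_base","mould_top","handle_grip","slot"]:
        try: print(n,q,[(round(d["conf"],2),[round(float(v)) for v in d["location"]]) for d in place_of(s,q)][:4])
        except Exception as e: print(n,q,e)
print(sense()["tcp_rot"],sense()["finger_gap"],sense()["time"])
E
```

```text
scene mould_base [(0.76, [499, 137, -1]), (0.25, [524, -224, -7])]
scene mould_top [(0.73, [542, 564, 19]), (0.71, [500, 133, 49]), (0.6, [464, -76, 16])]
scene handle_grip [(0.73, [505, 135, 101]), (0.53, [464, -80, 65]), (0.44, [542, 570, 70])]
scene slot [(0.65, [497, 135, 50])]
top mould_base [(0.68, [503, 134, 1])]
top mould_top [(0.97, [504, 137, 50]), (0.97, [466, -79, 15]), (0.75, [543, 568, 16])]
top handle_grip [(0.7, [540, 566, 72]), (0.67, [500, 133, 101]), (0.66, [466, -79, 67])]
top slot [(0.78, [500, 139, 48])]
[-1.79996642e+02  6.16186107e-04  2.18182884e+01] 85.60168041072566 0.5
```

View pics/top0.png

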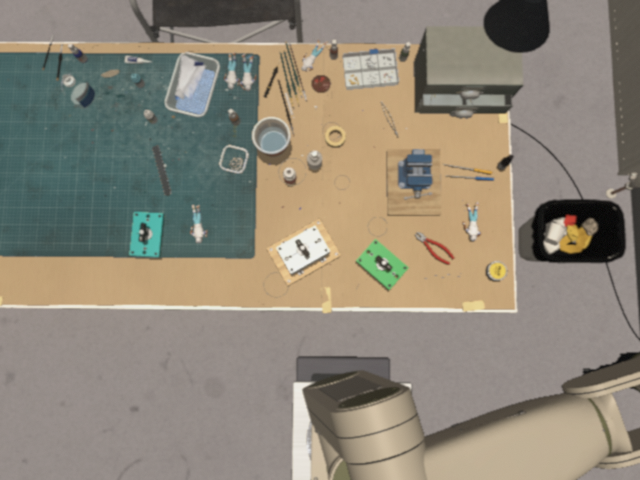

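View pics/scene0.png

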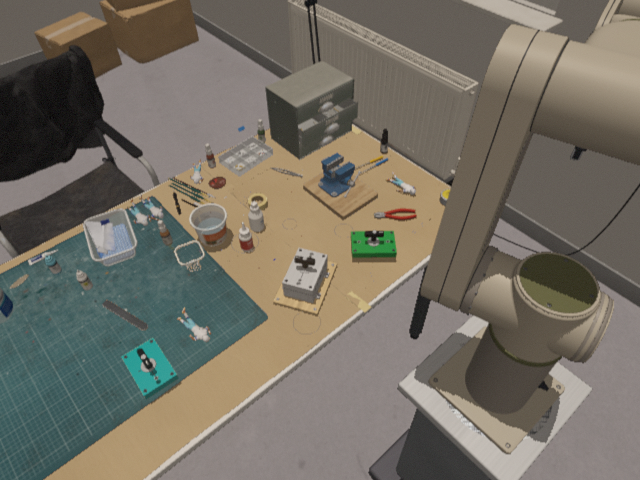

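The top view shows the pale mould at px (303,249) on its plywood board, with green and turquoise decoys at (382,264) and (146,234). In the scene view it is at (305,275). Both views put it near (501,135), so I'll move above it and look with the wrist camera.

```bash
R='[1,2.6,-2.7,-0.25,0,0,0]'; python3 -m handwheel '[[1,2.6,-2.7,-0.3,0,0,0],[1,2.6,-2.7,-0.3,0,0,0],[1,2.6,-2.7,-0.3,0,0,0],[1,2.6,-2.7,-0.3,0,0,0],[1,2.6,-2.7,-0.3,0,0,0],[1,2.6,-2.7,-0.3,0,0,0],[1,2.6,-2.7,-0.3,0,0,0],[1,2.6,-2.7,-0.3,0,0,0],[1,2.6,-2.7,-0.3,0,0,0],[1,2.6,-2.7,-0.3,0,0,0]]'
python3 -m handwheel '[[1,2.6,-2.7,-0.3,0,0,0],[1,2.6,-2.7,-0.3,0,0,0],[1,2.6,-2.7,-0.3,0,0,0],[1,2.6,-2.7,-0.3,0,0,0],[1,2.6,-2.7,-0.3,0,0,0],[1,2.6,-2.7,-0.3,0,0,0],[1,2.6,-2.7,-0.3,0,0,0],[1,2.6,-2.7,-0.3,0,0,0],[1,2.6,-2.7,-0.3,0,0,0],[1,0,0,0,0,0,0],[1,0,0,0,0,0,0]]'
python3 - <<'E'
from bench import *
import cv2
s=snapshot("wrist"); cv2.imwrite("pics/w1.png",s["image"][:,:,::-1])
for q in ["mould_base","mould_top","handle_grip","slot"]:
    print(q,[(round(d["conf"],2),[round(float(v)) for v in d["location"]]) for d in place_of(s,q)][:3])
print(sense()["joint_pos"])
print(s["intrinsics"].tolist(),s["R"].tolist(),s["t"].tolist())
E
```

```text
time: 1.33
tool_pos: [364.3, -208.1, 243.6]
tcp_rot: [180.0, -0.0, 21.8]
ft_force: [1.0, -0.7, 0.3]
finger_gap: 85.2
grip_force: 0.0
time: 2.25
tool_pos: [491.1, 104.6, 270.1]
tcp_rot: [-180.0, 0.0, 22.0]
ft_force: [0.0, 0.1, -0.4]
finger_gap: 85.0
grip_force: 0.0
mould_base []
mould_top [(0.61, [503, 133, 47]), (0.61, [470, -75, 12])]
handle_grip [(0.85, [497, 136, 96]), (0.7, [467, -77, 67])]
slot []
[ 5.84772855e+00 -8.95979893e+00  9.56487321e+01 -1.37872454e-02
  9.33032723e+01  7.41272664e+01]
[[432.9533688500321, 0.0, 321.33528939367636], [0.0, 432.9533688500321, 238.562774781948], [0.0, 0.0, 1.0]] [[0.3748645720323103, -0.927077929560957, 0.001750758693911676], [-0.880806045252726, -0.35556406025568515, 0.31265781567193646], [-0.2892356535444546, -0.11874641710579346, -0.9498642140554889]] [-87.97618292184043, 410.9681710921599, 588.5500141444211]
```

View pics/w1.png

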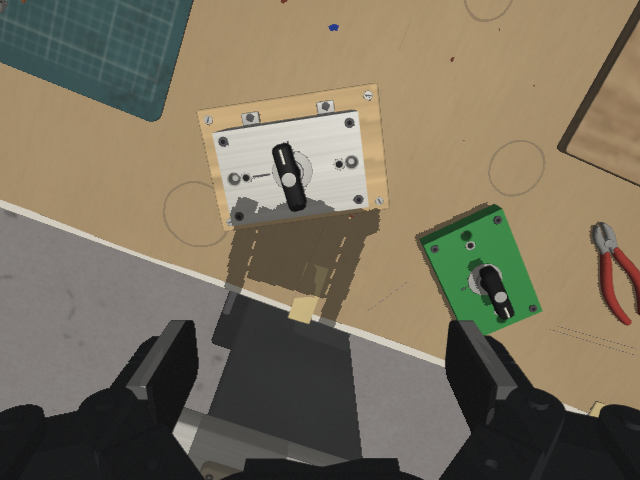

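The wrist view shows the mould plate with its long mark running left from the handle at (290,175) to about (250,177). The pointer, with the pale line, points up to (281,150), which is the closed position. I'll measure angles from a crop.

```bash
cat > h.py <<'E'
import numpy as np
def unproj(s,px,z):
    K,R,t=(np.array(s[k],float) for k in("intrinsics","R","t"))
    d=R.T@np.linalg.inv(K)@np.r_[px,1.]; c=-R.T@t
    return c+d*(z-c[2])/d[2]
E
python3 - <<'E'
from bench import *
from h import *
import cv2
s=snapshot("wrist"); im=np.ascontiguousarray(s["image"][:,:,::-1])
cv2.imwrite("pics/w2.png",cv2.resize(im[90:240,190:390],None,fx=4,fy=4,interpolation=cv2.INTER_CUBIC))
import pickle; pickle.dump(s,open("s.pkl","wb"))
for q in ["handle_grip","mould_top"]:
  for d in trace(s,q)[:3]:
    p=d["pixels"].astype(np.uint8); c=max(cv2.findContours(p,0,2)[0],key=cv2.contourArea)
    z=108 if q=="handle_grip" else 68
    w=np.array([unproj(s,x[0],z)[:2] for x in c],np.float32); r=cv2.minAreaRect(w)
    print(q,d["conf"],r,cv2.boundingRect(c))
E
```

```text
handle_grip 0.88 ((503.6075439453125, 132.52664184570312), (51.94658660888672, 19.04052734375), 37.695987701416016) (268, 141, 35, 69)
handle_grip 0.74 ((476.04254150390625, -56.12297058105469), (52.764892578125, 18.5535831451416), 51.402076721191406) (474, 263, 38, 55)
mould_top 0.95 ((501.5001525878906, 134.5006103515625), (80.80789947509766, 120.13505554199219), 30.288305282592773) (208, 109, 158, 116)
mould_top 0.95 ((476.8334655761719, -60.36212158203125), (118.48208618164062, 75.18582153320312), 49.3636474609375) (418, 203, 121, 130)
```

View pics/w2.png

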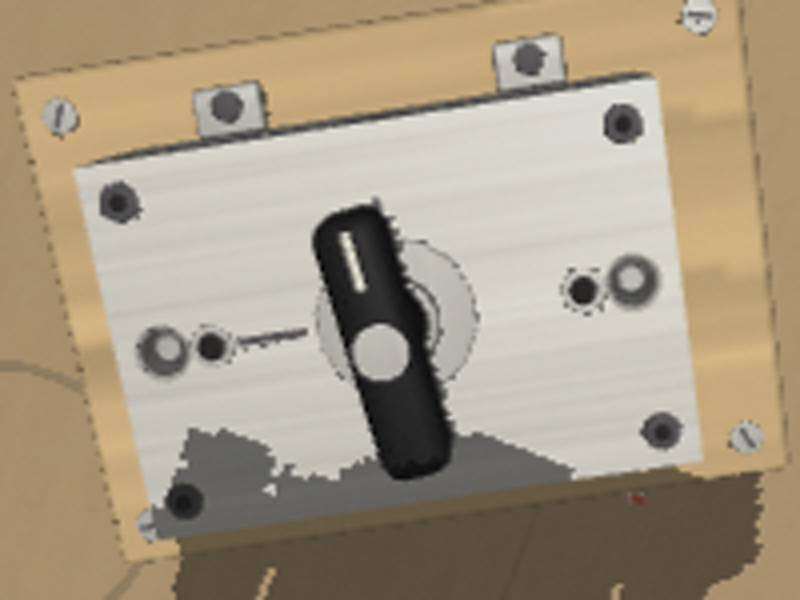

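Run:
```python
from h import *
import pickle; s=pickle.load(open("s.pkl","rb"))
u=lambda x,y,z:unproj(s,[190+(x+.5)/4-.5,90+(y+.5)/4-.5],z)
a,b=u(344,233,108),u(362,290,108); c=u(380,352,108)
print("line",np.degrees(np.arctan2(*(a-b)[1::-1])),np.degrees(np.arctan2(*(a-c)[1::-1])),"disk",c)
P=[u(*p,68) for p in [(76,167),(655,78),(702,458),(155,540)]]
print(np.round(P,1),np.mean(P,0))
for i,j in[(1,0),(2,3),(3,0),(2,1)]:
    d=P[j]-P[i];print(np.degrees(np.arctan2(d[1],d[0])),np.hypot(*d[:2]))
from bench import sense; print(sense()["tool_pos"],sense()["tcp_rot"],sense()["time"])
```

```text
line 37.75153803113622 37.0363002512938 disk [501.15718898 134.62981385 108.        ]
[[506.  205.8  68. ]
 [565.7 102.9  68. ]
 [497.3  62.8  68. ]
 [436.4 166.4  68. ]] [501.33315777 134.46458975  68.        ]
120.10986036029213 118.95527430991058
120.45849944876126 120.20161414517662
29.46370350515965 79.95779151503429
30.35749845281182 79.22203658116287
[490.91228153 101.92437563 270.35376548] [ 1.79992468e+02 -1.87182346e-02  2.17262301e+01] 2.65
```

```bash
python3 -m handwheel '[[0,1.1,-1.3,0,0,0,0],[0,1.07,-1.34,0,0,0,0],[0,0,0,2,0,0,-0.0907],[0,0,0,2.5,0,0,-0.0907],[0,0,0,2.5,0,0,-0.0907],[0,0,0,2.5,0,0,0],[0,0,0,2,0,0,0],[0,0,0,1.5,0,0,0],[0,0,0,0,0,0,0],[0,0,0,0,0,0,0]]' 80
python3 - <<'E'
from bench import *
from h import *
import cv2
s=snapshot("wrist"); im=np.ascontiguousarray(s["image"][:,:,::-1]); cv2.imwrite("pics/w3.png",im)
for q in ["handle_grip"]:
    print(q,[(round(d["conf"],2),[round(float(v)) for v in d["location"]]) for d in place_of(s,q)][:3])
st=sense();print(st["tool_pos"],st["tcp_rot"],st["finger_gap"])
import pickle; pickle.dump(s,open("s.pkl","wb"))
E
```

```text
time: 3.48
tool_pos: [500.6, 134.9, 139.7]
tcp_rot: [-179.9, 0.1, 37.4]
ft_force: [0.5, 0.5, -0.1]
finger_gap: 42.9
grip_force: 0.0
handle_grip [(0.59, [497, 137, 99])]
[502.19456687 135.30515218 141.77157234] [ 1.79946681e+02 -1.03961557e-01  3.73835836e+01] 42.554700615710644
```

View pics/w3.png

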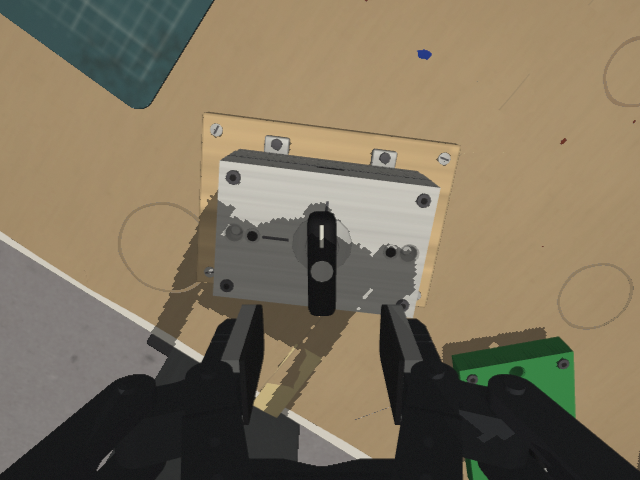

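The bar stands upright at column 322, midway between the pads (263 and 380), and parallel to them. I'll descend and close.

```bash
python3 -m handwheel '[[0,0,0,1.5,0,0,0],[0,0,0,1.5,0,0,0],[0,0,0,1.0,0,0,0],[0,0,0,0.4,0,0,0],[-0.4,0,0,0,0,0,0],[-1,0,0,0,0,0,0],[-1,0,0,0,0,0,0],[-1,0,0,0,0,0,0],[-1,0,0,0,0,0,0],[-1,0,0,0,0,0,0]]' 80
```

```text
time: 4.42
tool_pos: [501.6, 135.5, 96.7]
tcp_rot: [180.0, -0.0, 37.4]
ft_force: [0.7, -0.4, 0.4]
finger_gap: 0.1
grip_force: 0.0
```

The fingers shut on nothing, so I'll look at what happened.

Run:
```python
from bench import *
from h import *
import cv2
a=snapshot("wrist")["image"]; b=snapshot("scene");print(sense()["finger_gap"],sense()["tool_pos"])
b2=cv2.resize(b["image"][190:340,230:430],(560,420),interpolation=cv2.INTER_CUBIC)
o=np.zeros((600,800,3),np.uint8); o[:300,:400]=cv2.resize(a,(400,300)); o[180:600,240:800]=b2
o[:300,:400]=cv2.resize(a,(400,300))
cv2.imwrite("pics/c4.png",o[:,:,::-1])
cv2.imwrite("pics/w4.png",a[:,:,::-1])
```

```text
0.190171808113407 [501.42144864 135.43678036  96.43447029]
```

View pics/c4.png

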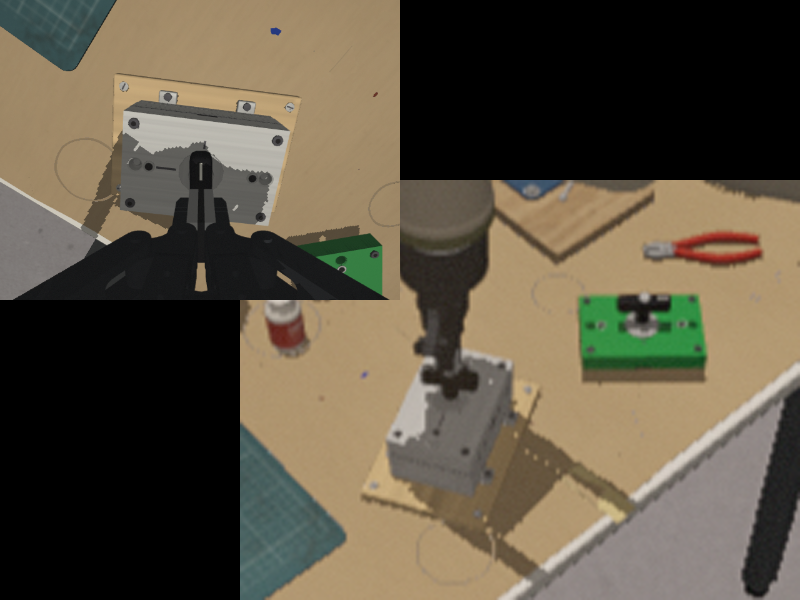

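View pics/w4.png

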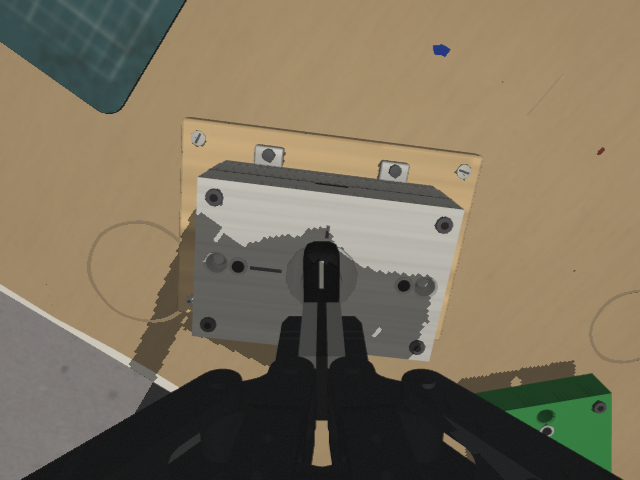

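Run:
```python
from bench import *
from h import *
import pickle
def at(s,px,dep):
    K,R,t=(np.array(s[k],float) for k in("intrinsics","R","t"))
    return R.T@(np.linalg.inv(K)@np.r_[px,1.]*dep-t)
s=pickle.load(open("s.pkl","rb"))
K,R,t=s["intrinsics"],s["R"],s["t"]
def pr(X): c=R@np.array(X,float)+t; return (K@c/c[2])[:2].round(1),c[2].round(1)
print("w3 pad edges",at(s,[263,305],K[0,0]*42.5/117),"TCP141 proj",pr([501.4,135.2,140.7]),"tip",pr([501.4,135.2,123.7]))
print("cam",-R.T@t)
s=snapshot("wrist");K,R,t=s["intrinsics"],s["R"],s["t"]
print("w4 TCP",pr(sense()["tool_pos"]),"tip",pr(sense()["tool_pos"]-np.r_[0,0,17]),"bar c",pr([501.3,134.5,108]),"cam",-R.T@t)
for z in (90,99,108,115,122): print(z,"bar far end",pr([501.3+26*.795,134.5+26*.606,z]),"centre", pr([501.3,134.5,z]))
st=sense(); print({k:st[k] for k in("finger_gap","grip_force","ft_force","wrist_torque")})
```

```text
w3 pad edges [494.06659117 156.19694078 158.50968411] TCP141 proj (array([321.2, 300.2]), np.float64(176.4)) tip (array([321.1, 283. ]), np.float64(192.5))
cam [564.33802575 183.35425882 300.24711397]
w4 TCP (array([320.6, 300.9]), np.float64(177.7)) tip (array([320.6, 283.8]), np.float64(193.8)) bar c (array([322.4, 315.9]), np.float64(166.8)) cam [564.76065823 183.90392774 257.15759693]
90 bar far end (array([322.3, 237.3]), np.float64(175.8)) centre (array([322.2, 295.5]), np.float64(183.9))
99 bar far end (array([322.4, 244.5]), np.float64(167.2)) centre (array([322.3, 305.2]), np.float64(175.4))
108 bar far end (array([322.5, 252.5]), np.float64(158.7)) centre (array([322.4, 315.9]), np.float64(166.8))
115 bar far end (array([322.6, 259.3]), np.float64(152.0)) centre (array([322.5, 325. ]), np.float64(160.2))
122 bar far end (array([322.7, 266.8]), np.float64(145.4)) centre (array([322.6, 334.9]), np.float64(153.5))
{'finger_gap': -0.037503144347971785, 'grip_force': 0.0, 'ft_force': array([-0.47733871,  0.07510325, -0.01561536]), 'wrist_torque': array([-0.01083969,  0.0136006 , -0.01710988])}
```

Fingers in the picture end about 30 mm higher than the documented tip: they shut just above the bar (tip at row 300, against a predicted 260). I'll reopen, go lower in steps, and watch the force.

```bash
python3 -m handwheel '[[0,0,0,0,0,0,0],[0,0,0,0,0,0,0],[0,0,0,0,0,0,0],[0,0,0,0.8,0,0,0],[0,0,0,0.8,0,0,0],[0,0,0,0.8,0,0,0],[0,0,0,0,0,0,0]]' 80
python3 - <<'E'
from bench import *
from h import *
import cv2
s=snapshot("wrist"); im=s["image"][:,:,::-1]; cv2.imwrite("pics/w5.png",im)
b=snapshot("scene");K,R,t=b["intrinsics"],b["R"],b["t"]
c=R@sense()["tool_pos"]+t;p=K@c/c[2];print("scene tcp px",p, sense()["ft_force"])
o=np.zeros((480,800,3),np.uint8); o[:360,:480]=cv2.resize(im,(480,360)); x,y=260,200
o[:,480:]=cv2.resize(np.ascontiguousarray(b["image"][y:y+120,x:x+80,::-1]),(320,480),interpolation=cv2.INTER_CUBIC)
cv2.circle(o,(int(480+4*(p[0]-x)),int(4*(p[1]-y))),3,(0,0,255),-1)
cv2.imwrite("pics/c5.png",o)
E
```

```text
time: 5.15
tool_pos: [499.4, 135.1, 69.3]
tcp_rot: [-179.9, 0.2, 37.4]
ft_force: [0.3, -0.0, -0.1]
finger_gap: 42.6
grip_force: 0.0
scene tcp px [305.22412879 267.25072333   1.        ] [-0.24367436  0.11226522  0.50548711]
```

View pics/c5.png

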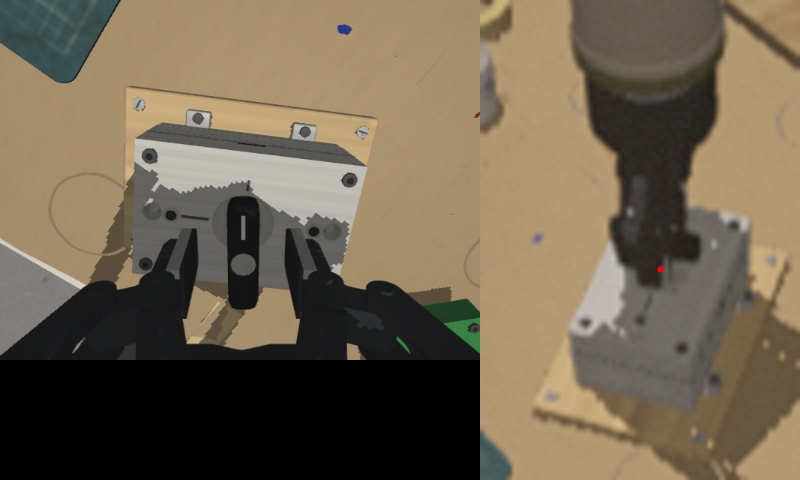

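No contact yet, and the fingers now stand on either side of the bar. 3 mm more and close.

```bash
python3 -m handwheel '[[0,0,0,0.3,0,0,0],[-0.4,0,0,0,0,0,0],[-1,0,0,0,0,0,0],[-1,0,0,0,0,0,0],[-1,0,0,0,0,0,0],[-1,0,0,0,0,0,0]]' 80
python3 - <<'E'
from bench import *
import cv2
s=snapshot("wrist"); cv2.imwrite("pics/w6.png",s["image"][:,:,::-1]); print(sense()["wrist_torque"],sense()["ft_force"],sense()["tool_pos"])
E
```

```text
time: 5.75
tool_pos: [501.6, 135.5, 69.6]
tcp_rot: [180.0, -0.0, 37.4]
ft_force: [-1.5, -0.3, 2.5]
finger_gap: 12.2
grip_force: 79.2
[-0.01645347  0.17062219  0.04699566] [-1.02234795 -0.17082686  3.42982715] [501.59543456 135.49134765  69.65836745]
```

View pics/w6.png

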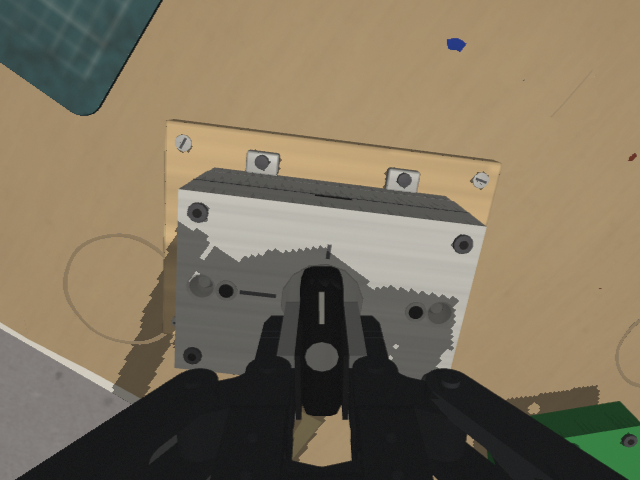

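The bar is gripped: 79 N, with the disk (321,357) centred between the pads. Now I'll turn it anticlockwise.

```bash
python3 -m handwheel '[[-1,0,0,0,0,0,-0.06],[-1,0,0,0,0,0,-0.06],[-1,0,0,0,0,0,-0.06],[-1,0,0,0,0,0,-0.06],[-1,0,0,0,0,0,-0.06],[-1,0,0,0,0,0,-0.06],[-1,0,0,0,0,0,-0.06],[-1,0,0,0,0,0,-0.06],[-1,0,0,0,0,0,-0.06],[-1,0,0,0,0,0,-0.06],[-1,0,0,0,0,0,-0.06],[-1,0,0,0,0,0,-0.06]]' 100
```

```text
time: 6.8
tool_pos: [501.4, 135.6, 69.7]
tcp_rot: [180.0, -0.0, 78.8]
ft_force: [-2.2, 0.6, 3.6]
finger_gap: 11.8
grip_force: 100.8
```

```bash
python3 -m handwheel '[[-1,0,0,0,0,0,-0.06],[-1,0,0,0,0,0,-0.06],[-1,0,0,0,0,0,-0.06],[-1,0,0,0,0,0,-0.06],[-1,0,0,0,0,0,-0.06],[-1,0,0,0,0,0,-0.06],[-1,0,0,0,0,0,-0.06],[-1,0,0,0,0,0,-0.06],[-1,0,0,0,0,0,-0.06],[-1,0,0,0,0,0,-0.06],[-1,0,0,0,0,0,-0.06],[-1,0,0,0,0,0,-0.06]]' 100
python3 - <<'E'
from bench import *
import cv2
s=snapshot("wrist"); cv2.imwrite("pics/w7.png",s["image"][:,:,::-1]); st=sense(); print(st["wrist_torque"],st["ft_force"],st["tool_pos"],st["tcp_rot"])
import pickle; pickle.dump(s,open("s.pkl","wb"))
E
```

```text
time: 7.8
tool_pos: [501.2, 135.6, 69.7]
tcp_rot: [180.0, -0.0, 120.1]
ft_force: [-3.9, -0.1, 5.4]
finger_gap: 11.8
grip_force: 100.9
[0.04767889 0.58224738 0.06314003] [-2.40444466 -0.65068016  6.21711288] [501.19926641 135.55227557  69.66715372] [-1.79997365e+02 -1.61027670e-02  1.20354155e+02]
```

View pics/w7.png

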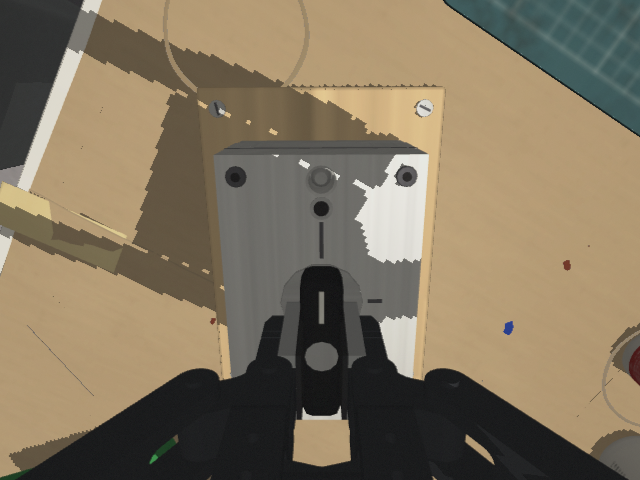

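The pointer (321,307) lines up with the long open mark (321,240). I'll start lifting slowly.

```bash
python3 -m handwheel '[[-1,0,0,-0.1,0,0,0],[-1,0,0,-0.15,0,0,0],[-1,0,0,-0.2,0,0,0],[-1,0,0,-0.2,0,0,0],[-1,0,0,-0.25,0,0,0],[-1,0,0,-0.25,0,0,0],[-1,0,0,-0.25,0,0,0],[-1,0,0,-0.25,0,0,0],[-1,0,0,-0.25,0,0,0],[-1,0,0,-0.25,0,0,0],[-1,0,0,-0.25,0,0,0],[-1,0,0,0,0,0,0]]' 120
python3 -c "
from bench import *
print(sense()['wrist_torque'])"
```

```text
time: 8.85
tool_pos: [501.8, 135.5, 94.0]
tcp_rot: [179.9, 0.0, 119.9]
ft_force: [1.0, 1.2, -6.2]
finger_gap: 11.2
grip_force: 118.4
[ 0.02984388 -0.04612048  0.02246008]
```

```bash
python3 -m handwheel '[[-1,0,0,-0.5,0,0,0],[-1,0,0,-1,0,0,0],[-1,0,0,-1.2,0,0,0],[-1,0,0,-1.2,0,0,0],[-1,0,0,-1.2,0,0,0],[-1,0,0,-1.2,0,0,0],[-1,0,0,-1.2,0,0,0],[-1,0,0,-0.9,0,0,0],[-1,0,0,-0.6,0,0,0],[-1,0,0,-0.4,0,0,0],[-1,0,0,-0.2,0,0,0],[-1,0,0,0,0,0,0]]'
python3 -m handwheel '[[-1,0,0,0,0,0,0],[-1,0,0,0,0,0,0],[-1,0,0,0,0,0,0],[-1,0,0,0,0,0,0]]'
python3 - <<'E'
from bench import *
from h import *
import cv2
s=snapshot("wrist");b=snapshot("scene")
for q in ["mould_top","handle_grip","slot","mould_base"]:
  for n,p in(("w",s),("s",b)): print(n,q,[(round(d["conf"],2),np.round(d["location"]).tolist()) for d in place_of(p,q)][:2])
o=np.zeros((480,800,3),np.uint8); o[:360,:480]=cv2.resize(s["image"],(480,360))
o[:,480:]=cv2.resize(b["image"][170:320,255:355],(320,480),interpolation=cv2.INTER_CUBIC)
cv2.imwrite("pics/c8.png",o[:,:,::-1]); st=sense(); print(st["tool_pos"],st["ft_force"],st["wrist_torque"],st["time"])
E
```

```text
time: 9.85
tool_pos: [501.3, 135.4, 189.3]
tcp_rot: [180.0, -0.0, 119.9]
ft_force: [-0.6, 0.2, -6.2]
finger_gap: 11.3
grip_force: 118.4
time: 10.18
tool_pos: [501.0, 135.4, 188.7]
tcp_rot: [-180.0, -0.0, 119.9]
ft_force: [0.2, -0.4, -6.3]
finger_gap: 11.5
grip_force: 118.4
w mould_top [(0.76, [502.0, 134.0, 163.0]), (0.63, [471.0, -75.0, 11.0])]
s mould_top [(0.94, [500.0, 134.0, 166.0]), (0.6, [541.0, 562.0, 20.0])]
w handle_grip [(0.61, [498.0, 134.0, 216.0]), (0.57, [502.0, 135.0, 167.0])]
s handle_grip [(0.65, [463.0, -77.0, 65.0]), (0.63, [506.0, 134.0, 217.0])]
w slot []
s slot [(0.82, [496.0, 136.0, 49.0]), (0.27, [525.0, -221.0, -6.0])]
w mould_base []
s mould_base [(0.68, [500.0, 134.0, -1.0])]
[501.30536818 135.42196299 189.20933904] [ 0.16695168 -0.13683138 -4.80559167] [ 0.02941917 -0.02376267  0.04344261] 10.6833
```

View pics/c8.png

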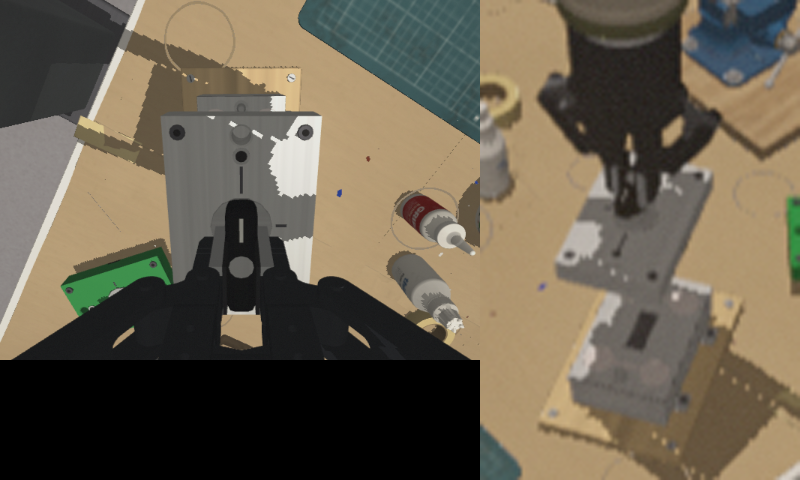

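The upper half is held level straight above the lower half. Its underside is at z ≈ 165–167, a gap of about 119 mm, with steady forces and the lower half's slot in clear view. Handing in.

```bash
python3 -c "
from bench import *
print(hand_in())"
```

```text
the job is handed in; nothing more can be done
None
```

The mould is open: I turned the handle to the open mark, drew the upper half straight up, and handed the job in at about 10.7 s with the arm holding it steady and level about 12 cm above the lower half; the cutters, tin and figures were not approached.

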